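# Pack the pocket meter into its foam-lined case

### The arm

A 6-joint arm with a two-finger parallel gripper is mounted at the origin on the work surface; the furniture and walls round the work are solid. World frame = base frame: x ahead of the robot, y to its left, z up, the work surface at z = 0. Lengths are in mm, angles in rad, forces in N, time in s.
With the tool pointing down it reaches from about 275 to 750 mm from the base axis. Payload 10.2 kg.
Tool frame: the origin (TCP) lies midway between the tips of the shut fingers; the grasp point (between the pads) lies 19 mm behind it (ctrl.hold_point_z is the distance from the TCP to the grasp point, in mm); z points along the fingers, y is the direction in which the jaws open and shut (so a half turn about z gives the same grasp; the last joint's range is limited). The gripper opens to 85 mm and grips with 20 to 120 N. Pads are 22 mm wide; open, the fingers measure 114 mm over their backs; the gripper's body (76 mm by 85 mm) begins 54 mm behind the grasp point. The pads swing forward as they close: fully open they stand 13 mm farther back than shut.
Start: joints at [-1.497, 0.313, 1.498, -0, 1.331, -0.223], TCP at [153.529, -502.056, 231.294] pointing down, gripper open.
Joint ranges: [-2.94, 2.94], [-0.97, 2.17], [0.19, 2.56], [-1.23, 4.37], [0.02, 3.11], [-2.88, 2.88]. Speed limits (rad/s): [2.39, 2.39, 3.01, 3.14, 3.14, 3.14].

### API

Orientations are given as a unit quaternion [w, x, y, z].
In Python, from rig import ctrl, capture, get_calibration, ticket, search_frame, outline_of gives the robot as it stands. The module is installed in compiled form; this text tells all that it offers.
- The arm moves only by the tool servo_tool, never from a script. Its argument "motion" is a list of rows, each an object with "dr": the turn, a rotation vector about the tool's x, y, z in units of 10 degrees (1.0 is 10 degrees), a list of three; "delta_pos": the shift along the tool's x, y, z in units of 50 mm (1.0 is 50 mm), a list of three; "hand": the opening, from 0 (shut) to 1 (fully open). In form: [{"dr": [ax, ay, az], "delta_pos": [x, y, z], "hand": hand}, ...]. A call has 1 to 20 rows; each row shifts and turns the pose as measured when the row begins, along the tool's axes as they then stand; what a row does not reach is not made up. A row lasts 1/8 s, in which the tool goes at most 62.5 mm and 10.7 degrees, less where a joint would pass 70% of its speed; a pose out of reach is approached as far as the arm can. A call is refused whole if a number of a shift passes 1 or a number of a turn 1, either way. A call with a gripper value outside its range is refused whole. The fingers move at their own pace and stop on an object; "squeeze" is the grip in N (left out, the last holds). Time passes only in rows, so rows that do not move let the fingers close. It gives the time, the measured TCP pose, the force and the opening at its end, in the units of the state.
- ctrl.sense(): the state, without advancing time (a new reading comes with each control period).
- capture(name): name is "side" or "top" or "wrist"; returns (picture, depth): 384x512x3 uint8, red, green, blue; 384x512 float32, mm along the optical axis (not along the pixel's ray), 0 where there is no reading.
- get_calibration(name): a dict with "camera_matrix" (3x3 intrinsics, pixels), "T" (4x4, takes a point from camera to world coordinates). Camera axes: x right, y down, z forward; pixel columns grow to the right and rows downward; lengths in mm; the calibration is good to about 2 mm. A picture is of the moment at which its call begins: read the wrist's pose just before it. get_calibration takes no time and is no camera call; for the wrist camera it gives the pose at the moment of the call.
- ticket.finish_job(): hands the job in, once; it reports no verdict.
Trained networks look in the newest picture that a camera, given by its name, has taken for a name from the list of things; names that differ only in an ending like _2 or _b are one class to them, and where a whole thing is asked for, a point or a joint stands for the part that bears it (a point fixed in the world has none). Each returns a list of dicts, best first, with "score" (0 to 1); they miss things now and then, are a little off and sometimes report something else, mostly with a low value. They report only what shows in the picture. A call takes as long as a camera call. They do not tell look-alikes from the thing itself.
- search_frame(camera, label): "bbox" ([left, top, right, bottom] in pixels, round what is visible of it).
- outline_of(camera, label): "pixels" (384x512 bool, what is visible of it) and "bbox" ([left, top, right, bottom] in pixels, round what is visible of it).
The state is a dict: "time_s": time; "joints": joint angles; "dq": joint speeds; "tau": joint torques, N m; "eef_pos": TCP position; "ee_rot": TCP orientation; "force": force on the tool from outside, world axes, zero at the start; "wrist_torque": the same for the moment, N m; "grip_width": opening from 0.0 (shut) to 1.0 (fully open).
Only numpy, scipy, OpenCV 4.12 (cv2) and the standard library are available. Lean on these libraries where they do the work, as an engineer would, in place of code of your own. Each camera call takes 0.05 s, during which the arm holds its last target.

### The job

Put the white pocket tester away in its open carrying case: lay it display side up in the cutout of its own outline and press it down into the snug foam until it sits fully home on the bottom of the cutout, level along its whole length, then let go. Do not knock over or push away the beaker and the bottles standing round.

Things in the scene. Friction and masses are not known exactly. Their poses are not given: they have to be found in the camera images.
- meter: Pocket tester lying display up, 150 mm long, 0.12 kg. Origin: centre of its underside at mid-length; own +y along its length towards the wide end, +x across, +z up. White head: y -10 to +75 mm, 42 mm wide, 30 mm tall. Grey ribbed probe end: y -75 to -10, 28 mm wide, 26 mm tall. Sides upright, lower long edges rounded 6 mm. Grip it across its width; its flat top may be pushed.
- meter_head (a point): Centre of the flat top of the tester's wide head (in the tester's frame x 0, y 32, z 30 mm).
- case: Hard black case, fixed on the table. Origin: centre of the underside of its lower half, 128 mm (x) by 218 mm (y); top of foam 38 mm above the table. Handle on the -x side out to x -84 mm; lid folded back flat on the +x side, x 70 to 198 mm, 18 mm tall. Two round vial caps stand 6 mm above the foam at x -40 and +40, y -50 mm.
- case_bed (a point): Centre of the bottom of the cutout, 20 mm above the table, axes as the case's. Cutout 18 mm deep: y -14 to +79 mm 47 mm wide (head), y -79 to -14 mm 33 mm wide (probe end). The seated tester's origin and axes coincide with this point's (head towards +y); its head's top is then 50 mm above the table, 12 mm above the foam.
- case_head_pads (a point): Point at foam-top height midway between the head's two springy foam pads (case y 33 mm), which bulge 4 mm into each side of the cutout over y 5 to 61 mm and leave 39 mm; their tops slope over 8 mm as a lead-in. Laid in, the tester rests on the pads about 8 mm too high; pushing it home takes about 12 N (at most 16 N); then friction holds it.
- case_probe_pads (a point): The same point between the softer pads of the probe end (case y -48 mm), over y -66 to -30 mm, which leave 25 mm. If one end stays up, push on that end.
- beaker: Clear beaker standing on the table, 88 mm across, 99 mm tall; origin centre of its underside. Bystander.
- amber_bottle: Dark amber bottle with black cap, the nearest to the robot of three like it, 45 mm across, 104 mm tall, standing; origin centre of its underside. Bystander.
- oil_bottle: Aluminium bottle with white cap, 73 mm across, 136 mm tall, standing; origin centre of its underside. Bystander.
Not all that is in view belongs to the job. Several things look just like the meter: the one meant starts farthest to the robot's right.

How it is judged:
By the outcome, as a careful person would: the job done as asked, in the order asked, and still so for the second after the job is handed in, with the robot touching nothing.
It also fails if it takes over 56 s, if anything falls off the work surface, if the arm or the gripper's body presses on something with over 40 N, if the wrist force passes 120 N, or if a joint passes its speed limit or range.

## Working session

There is one attempt and no reset: what is moved stays moved. The work goes in short steps, Python scripts to look and compute and a tool call to move; the robot and the scene stay as the last step left them, time stands still between calls to the robot, and variables do not carry over. Pictures are saved under pics/ and viewed, and the job is handed in when it is done.

Besides the shell and the picture viewer there is one more tool, called after "Call:" as name([rows], argument=value, ...), one row to a line, values as JSON. servo_tool: Moves the arm, as the interface text tells. Its arguments: {"type":"object","properties":{"motion":{"type":"array"},"squeeze":{"type":"number"}},"required":["motion"]}

```bash
mkdir -p pics; ls; python3 - <<'E'
from rig import *
import cv2,numpy as np
print(ctrl.sense())
for n in ("side","top","wrist"):
    p,d=capture(n); cv2.imwrite(f"pics/{n}0.png",p[:,:,::-1]); np.save(f"pics/{n}0.npy",d)
    c=get_calibration(n); print(n,np.round(c["camera_matrix"],1).tolist(),np.round(c["T"],3).tolist())
    for l in("meter","case"):
        print(l,[(round(r["score"],2),[int(x) for x in r["bbox"]]) for r in search_frame(n,l)])
E
```

```text
pics
{'time_s': 0.0, 'joints': array([-1.49739190e+00,  3.13446596e-01,  1.49846910e+00, -6.05077362e-06,
        1.33098475e+00, -2.23406834e-01]), 'dq': array([-0.00137031,  0.00108534, -0.00013002, -0.00211744, -0.00034717,
       -0.00089677]), 'tau': array([-1.00289275e-03, -4.12261891e+01, -2.59745389e+01, -2.23380748e-04,
        4.12964364e-03, -1.04607957e-05]), 'eef_pos': array([ 153.51148309, -501.77712564,  230.72476204]), 'ee_rot': array([-6.52281795e-04,  9.89007763e-01,  1.47862157e-01,  4.60672369e-05]), 'force': array([0.84234071, 0.65832029, 0.01639914]), 'wrist_torque': array([-0.03683234, -0.0130166 ,  0.00462089]), 'grip_width': 1.0021668124935563}
side [[487.5, 0.0, 253.5], [0.0, 487.5, 192.7], [0.0, 0.0, 1.0]] [[-0.996, -0.056, 0.077, 456.391], [-0.092, 0.383, -0.919, 1312.259], [0.022, -0.922, -0.386, 618.968], [0.0, 0.0, 0.0, 1.0]]
meter [(0.96, [177, 233, 223, 272]), (0.94, [301, 263, 368, 285]), (0.73, [270, 222, 289, 239])]
case [(0.56, [212, 175, 306, 210])]
top [[417.4, 0.0, 253.5], [0.0, 417.4, 190.6], [0.0, 0.0, 1.0]] [[0.022, -0.982, 0.189, 351.887], [-1.0, -0.02, 0.008, -8.293], [-0.004, -0.19, -0.982, 1235.313], [0.0, 0.0, 0.0, 1.0]]
meter [(0.91, [119, 240, 146, 297]), (0.88, [138, 142, 190, 175]), (0.77, [165, 218, 219, 231])]
case [(0.63, [267, 154, 345, 253]), (0.62, [257, 126, 276, 147])]
wrist [[303.3, 0.0, 258.4], [0.0, 303.3, 195.3], [0.0, 0.0, 1.0]] [[0.292, -0.907, -0.303, 230.788], [-0.956, -0.277, -0.092, -478.96], [-0.0, 0.316, -0.949, 374.038], [0.0, 0.0, 0.0, 1.0]]
meter []
case []
```

View pics/side0.png

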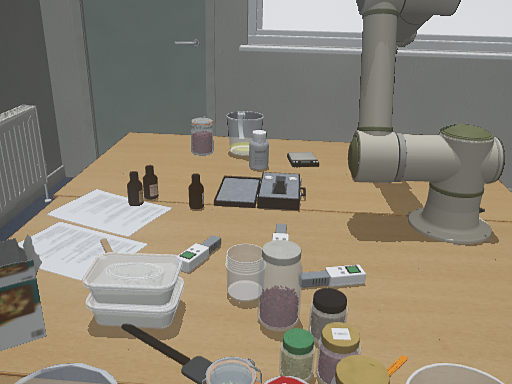

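View pics/top0.png

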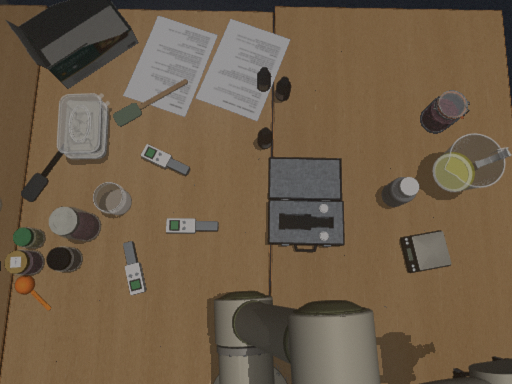

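View pics/wrist0.png

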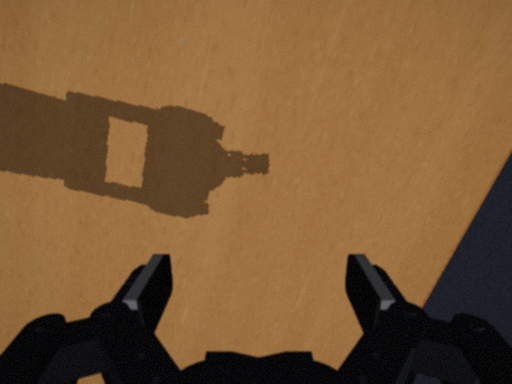

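```bash
cat > h.py <<'E'
import numpy as np,cv2
from rig import *
def cloud(n,d,c=None):
    c=c or get_calibration(n);K=c["camera_matrix"];T=np.array(c["T"])
    v,u=np.mgrid[0:384,0:512]
    P=np.stack([(u-K[0,2])/K[0,0]*d,(v-K[1,2])/K[1,1]*d,d,np.ones_like(d)],-1)@T.T
    return P[...,:3]
def pix(n,p,c=None):
    c=c or get_calibration(n);T=np.linalg.inv(c["T"]);q=T[:3,:3]@np.array(p,float)+T[:3,3];q=c["camera_matrix"]@q;return q[:2]/q[2]
E
python3 - <<'E'
from h import *
p=cv2.imread("pics/top0.png");d=np.load("pics/top0.npy");W=cloud("top",d)
for (a,b) in [((160,215),(222,235)),((262,150),(350,256))]:
    z=W[a[1]:b[1],a[0]:b[0],2]; print(a,z.min(),np.median(z))
r=cv2.resize(p[145:260,155:355],None,fx=4,fy=4,interpolation=cv2.INTER_NEAREST);cv2.imwrite("pics/z1.png",r)
Z=W[...,2]
np.set_printoptions(linewidth=250)
print(np.round(Z[214:236:2,160:224:3]).astype(int))
print(np.round(Z[196:256:3,262:350:3]).astype(int))
m=np.zeros(Z.shape,bool);m[210:240,158:226]=1
m&=Z>14
P=W[m]
print(m.sum(),P.mean(0),np.percentile(P[:,2],[5,50,95]))
r=cv2.minAreaRect(P[:,:2].astype(np.float32));print(r,cv2.boxPoints(r))
g=(p.min(2)>110)&m
P=W[g];r=cv2.minAreaRect(P[:,:2].astype(np.float32));print("white",g.sum(),r,P[:,2].mean())
for o in outline_of("top","meter")if 0 else []:pass
E
```

```text
(160, 215) -8.499105369385688 23.245474716844114
(262, 150) -727.7102875518417 12.157816378909956
[[  -4 1235   -4    3    0    1    3    0    2    0   -3    1    0    1    0   -3    0   -1   -1    3   -4   -3]
 [   1   -1    2   -8    0   -1    1    2    0    2   -4    2    4    1   -1    3   -1    2   -1   -1   -2   -2]
 [  -1   -2    0   31   29   31   26   33   29   32   30   29   -5    3   -1    1    1    0   -6   -1    0    3]
 [   0   -5   29   28   26   30   30   35   29   30   30   28   -2    1    1   -4    4    1    2    5    1   -4]
 [   0   -5   29   30   32   30   33   33   31   29   31   30   25   30   27   22   22   24   20   23   -3    0]
 [   2    0   28   27 1235   34   34   28   31   30   30   29   28   26   25   22   21   25   26   26    1   -1]
 [  -3   -2   28   34   36   32   29   27   27   31   31   26   27   28   28   26   27   23   25   28    2   -3]
 [  -1    2   26   34   34   31   30   28   29   32   31   27   29   27   23   26   22   26   27   26   -3    2]
 [   4    0   32   28   26   33   28   32   31   34   29   34   21   25   24   25   20   23   22  
[... 3020 characters left out ...]
-6    0    1   -2   -1    4    1   18   19   21   24   18   23   26    0   -4    1   -1    2    0    2   -8    2    0    0    0]
 [   3    7   -6   -5   -1    1   -1   -1   -3    4   -2    0    1    0   -1   -5    0   -1    3   -2    0    3    0   -1   -3    1   -1   -3   -2    3]]
671 [477.14485586 183.8908119   42.78505353] [22.87194441 28.61981369 33.61538727]
((448.63189697265625, 113.36355590820312), (298.5236511230469, 86.73348999023438), 67.70811462402344) [[351.88745   -8.292847]
 [432.1388   -41.193047]
 [545.37634  235.01996 ]
 [465.125    267.92017 ]]
white 281 ((478.7273254394531, 212.30535888671875), (41.396236419677734, 82.66957092285156), 0.8436367511749268) 29.971904143664627
```

View pics/z1.png

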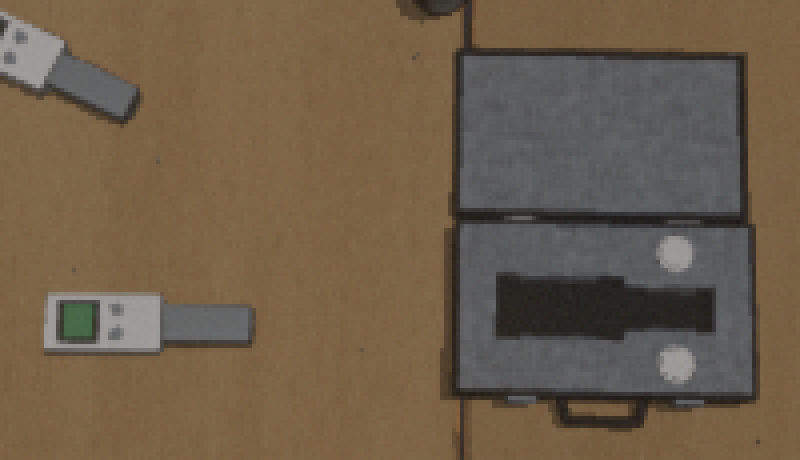

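Call:
servo_tool([
  {"dr": [0,0,0],"delta_pos": [0.65,-0.74,0],"hand": 1},
  {"dr": [0,0,0],"delta_pos": [0.65,-0.74,0],"hand": 1},
  {"dr": [0,0,0],"delta_pos": [0.65,-0.74,0],"hand": 1},
  {"dr": [0,0,0],"delta_pos": [0.65,-0.74,0],"hand": 1},
  {"dr": [0,0,0],"delta_pos": [0.65,-0.74,0],"hand": 1},
  {"dr": [0,0,0],"delta_pos": [0.65,-0.74,0],"hand": 1},
  {"dr": [0,0,0],"delta_pos": [0.65,-0.74,0],"hand": 1},
  {"dr": [0,0,0],"delta_pos": [0.65,-0.74,0],"hand": 1},
  {"dr": [0,0,0],"delta_pos": [0.65,-0.74,0],"hand": 1},
  {"dr": [0,0,0],"delta_pos": [0.65,-0.74,0],"hand": 1},
  {"dr": [0,0,0],"delta_pos": [0.65,-0.74,0],"hand": 1},
  {"dr": [0,0,0],"delta_pos": [0.65,-0.74,0],"hand": 1},
])

```text
time_s: 1.95
eef_pos: [403.1, 51.2, 232.1]
ee_rot: [0.002, 0.989, 0.145, 0.003]
force: [1.1, -1.4, -0.2]
grip_width: 0.995
```

Call:
servo_tool([
  {"dr": [0,0,0],"delta_pos": [0.6,-0.68,0],"hand": 1},
  {"dr": [0,0,0],"delta_pos": [0.6,-0.68,0],"hand": 1},
  {"dr": [0,0,0],"delta_pos": [0.6,-0.68,0],"hand": 1},
  {"dr": [0,0,0],"delta_pos": [0.6,-0.68,0],"hand": 1},
  {"dr": [0,0,-0.92],"delta_pos": [0,0,0],"hand": 1},
  {"dr": [0,0,-0.92],"delta_pos": [0,0,0],"hand": 1},
  {"dr": [0,0,-0.92],"delta_pos": [0,0,0],"hand": 1},
  {"dr": [0,0,-0.92],"delta_pos": [0,0,0],"hand": 1},
  {"dr": [0,0,-0.92],"delta_pos": [0,0,0],"hand": 1},
  {"dr": [0,0,-0.92],"delta_pos": [0,0,0],"hand": 1},
  {"dr": [0,0,-0.92],"delta_pos": [0,0,0],"hand": 1},
  {"dr": [0,0,-0.92],"delta_pos": [0,0,0],"hand": 1},
  {"dr": [0,0,0],"delta_pos": [0,0,0],"hand": 1},
  {"dr": [0,0,0],"delta_pos": [0,0,0],"hand": 1},
])

```text
time_s: 3.7
eef_pos: [481.1, 225.8, 231.2]
ee_rot: [0.004, 0.69, 0.724, 0.001]
force: [-0.8, 0.7, 0.1]
grip_width: 1.0
```

```bash
cat >> h.py <<'E'
from scipy.spatial.transform import Rotation as R
def pose():
    s=ctrl.sense();q=s["ee_rot"];M=R.from_quat(list(q[1:])+[q[0]]).as_matrix()
    return s["eef_pos"],M,s
E
cat > look.py <<'E'
from h import *
import sys
n=sys.argv[1]
e,M,s=pose();c=get_calibration("wrist");p,d=capture("wrist");cv2.imwrite(f"pics/{n}.png",p[:,:,::-1]);np.savez(f"pics/{n}.npz",d=d,p=p,T=c["T"],K=c["camera_matrix"])
print(s["time_s"],e,M.round(4).tolist(),s["force"].round(1),s["grip_width"])
E
python3 look.py w1
```

```text
3.7 [481.13563327 225.7684231  231.21093918] [[-0.047, 0.9989, 0.0063], [0.9989, 0.047, -0.004], [-0.0042, 0.0061, -1.0]] [-0.8  0.7  0.1] 0.9998829733914328
```

View pics/w1.png

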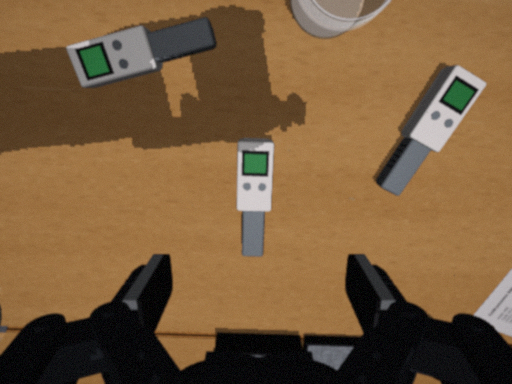

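```bash
cat > meas.py <<'E'
from h import *
import sys
f=np.load(f"pics/{sys.argv[1]}.npz");u0,v0,u1,v1=map(int,sys.argv[2:6])
W=cloud("w",f["d"].astype(float),dict(camera_matrix=f["K"],T=f["T"]))
Z=W[...,2];m=np.zeros(Z.shape,bool);m[v0:v1,u0:u1]=1;m&=(Z>14)&(Z<60)
p=f["p"].astype(int)
# table check
k=np.zeros(Z.shape,bool);k[v0:v1,u0-15:u0]=1;print("table z",np.median(Z[k]))
P=W[m];c0=P[:,:2].mean(0)
hd=m&(Z>20)
r=cv2.minAreaRect(P[:,:2].astype(np.float32));print("all",r)
C=P[:,:2]-P[:,:2].mean(0);
# per row centrelines
pts=[]
for v in range(v0,v1):
    i=np.where(m[v])[0]
    if len(i)>8: a,b=W[v,i[0]],W[v,i[-1]];pts.append([(a[1]+b[1])/2,(a[0]+b[0])/2,b[0]-a[0],np.median(W[v,i,2])])
pts=np.array(pts);print(pts[::6].round(1))
g=np.polyfit(pts[:,0],pts[:,1],1);print("slope dx/dy",g[0],"yaw deg",-np.degrees(np.arctan(g[0])))
y0,y1=pts[:,0].min(),pts[:,0].max();print("y ends",y0,y1,"mid",(y0+y1)/2,"x@mid",np.polyval(g,(y0+y1)/2))
E
python3 meas.py w1 225 128 285 262
```

```text
table z 0.2869247068929326
all ((478.8268737792969, 179.81549072265625), (41.777793884277344, 150.1268768310547), 1.4349855184555054)
[[254.3 476.1  36.2  18.9]
 [249.2 476.7  41.   30.1]
 [242.4 477.1  41.2  30.4]
 [235.4 477.5  41.5  30.8]
 [228.4 477.1  40.5  30.8]
 [221.1 477.4  40.9  31. ]
 [214.  477.8  41.1  30.4]
 [206.6 477.5  40.2  30.3]
 [199.4 477.9  40.4  30.5]
 [191.9 478.2  40.7  30. ]
 [184.1 478.5  41.   30.3]
 [176.6 478.1  40.   30.4]
 [167.  478.6  26.   26.1]
 [158.3 478.2  27.5  26.2]
 [150.1 478.6  27.7  26.4]
 [142.5 478.2  26.5  26.3]
 [134.4 478.6  26.6  25.9]
 [126.1 479.   26.8  26.2]
 [116.6 479.4  27.1  26.8]
 [108.  479.   26.   26.2]]
slope dx/dy -0.017269175594966987 yaw deg 0.9893525353848812
y ends 105.9573323628414 254.3193646115497 mid 180.13834848719554 x@mid 478.14918125341427
```

```bash
cat > go.py <<'E'
from h import *
import sys
x,y,z,yaw=map(float,sys.argv[1:5])  # yaw: world yaw of tool x minus 90deg
e,M,s=pose();a=np.radians(yaw)
tx=np.array([-np.sin(a),np.cos(a),0]);tz=np.array([0,0,-1.]);T=np.stack([tx,np.cross(tz,tx),tz],1)
print("dr",(R.from_matrix(M.T@T).as_rotvec()/np.radians(10)).round(3),"dpos now-axes",(M.T@(np.array([x,y,z])-e)/50).round(3),"dpos target-axes",(T.T@(np.array([x,y,z])-e)/50).round(3))
E
python3 go.py 478.2 192 80 1.0
```

```text
dr [0.035 0.024 0.172] dpos now-axes [-0.659 -0.109  3.026] dpos target-axes [-0.674 -0.071  3.024]
```

Call:
servo_tool([
  {"dr": [0.035,0.024,0.172],"delta_pos": [0,0,0],"hand": 1},
  {"dr": [0,0,0],"delta_pos": [-0.168,-0.018,0.76],"hand": 1},
  {"dr": [0,0,0],"delta_pos": [-0.168,-0.018,0.76],"hand": 1},
  {"dr": [0,0,0],"delta_pos": [-0.168,-0.018,0.76],"hand": 1},
  {"dr": [0,0,0],"delta_pos": [-0.168,-0.018,0.76],"hand": 1},
  {"dr": [0,0,0],"delta_pos": [0,0,0],"hand": 1},
])

```text
time_s: 4.5
eef_pos: [478.7, 191.5, 76.1]
ee_rot: [-0.0, 0.706, 0.708, 0.001]
force: [0.6, -0.7, 0.4]
grip_width: 0.998
```

```bash
python3 go.py 478.2 192 12 1.0; python3 look.py w2
```

```text
dr [ 0.01  -0.01  -0.086] dpos now-axes [ 0.007 -0.013  1.282] dpos target-axes [ 0.009 -0.011  1.282]
4.5 [478.73861539 191.53531344  76.10664937] [[-0.0024, 1.0, 0.0017], [1.0, 0.0024, 0.0018], [0.0018, 0.0017, -1.0]] [ 0.6 -0.7  0.4] 0.9983271344306124
```

View pics/w2.png

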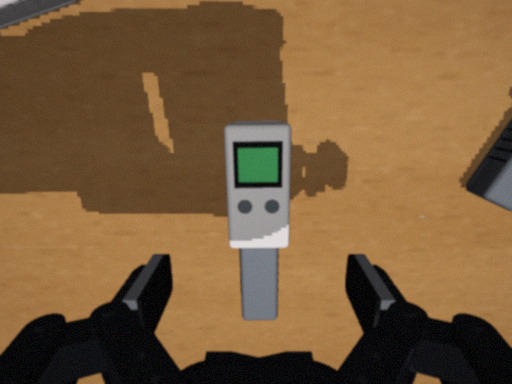

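Call:
servo_tool([
  {"dr": [0,0,-0.086],"delta_pos": [0,0,0.3],"hand": 1},
  {"dr": [0,0,0],"delta_pos": [0,-0.01,0.4],"hand": 1},
  {"dr": [0,0,0],"delta_pos": [0,0,0.3],"hand": 1},
  {"dr": [0,0,0],"delta_pos": [0,0,0.2],"hand": 1},
  {"dr": [0,0,0],"delta_pos": [0,0,0],"hand": 1},
])

```text
time_s: 5.18
eef_pos: [483.0, 193.8, 19.2]
ee_rot: [0.004, 0.7, 0.714, 0.006]
force: [-1.2, -0.5, 0.1]
grip_width: 1.0
```

```bash
python3 go.py 478.2 192 12 1.0
```

```text
dr [ 0.079 -0.022  0.012] dpos now-axes [-0.034 -0.098  0.142] dpos target-axes [-0.034 -0.096  0.143]
```

Call:
servo_tool([
  {"dr": [0.079,-0.022,0.012],"delta_pos": [-0.034,-0.098,0.1],"hand": 1},
  {"dr": [0,0,0],"delta_pos": [0,0,0.04],"hand": 1},
  {"dr": [0,0,0],"delta_pos": [0,0,0],"hand": 1},
])

```text
time_s: 5.55
eef_pos: [478.5, 192.0, 12.6]
ee_rot: [0.0, 0.701, 0.713, 0.0]
force: [-0.5, -0.4, 0.8]
grip_width: 1.001
```

```bash
python3 go.py 478.2 192 12 1.0
```

```text
dr [ 0.005  0.    -0.   ] dpos now-axes [-0.    -0.005  0.012] dpos target-axes [-0.    -0.005  0.012]
```

Well aligned; close.

Call:
servo_tool([
  {"dr": [0,0,0],"delta_pos": [0,0,0],"hand": 0.7},
  {"dr": [0,0,0],"delta_pos": [0,0,0],"hand": 0.5},
  {"dr": [0,0,0],"delta_pos": [0,0,0],"hand": 0.3},
  {"dr": [0,0,0],"delta_pos": [0,0,0],"hand": 0.3},
  {"dr": [0,0,0],"delta_pos": [0,0,0],"hand": 0.3},
  {"dr": [0,0,0],"delta_pos": [0,0,0],"hand": 0.3},
], squeeze=60)

```text
time_s: 6.3
eef_pos: [479.0, 192.1, 13.4]
ee_rot: [0.001, 0.701, 0.713, 0.001]
force: [-0.0, -0.2, 1.6]
grip_width: 0.475
```

```bash
python3 go.py 478.2 192 150 1.0
```

```text
dr [ 0.013 -0.001 -0.   ] dpos now-axes [-2.000e-03 -9.000e-03 -2.733e+00] dpos target-axes [-2.000e-03 -1.500e-02 -2.733e+00]
```

Call:
servo_tool([
  {"dr": [0,0,0],"delta_pos": [0,0,-0.2],"hand": 0.3},
  {"dr": [0,0,0],"delta_pos": [0,0,-0.4],"hand": 0.3},
  {"dr": [0,0,0],"delta_pos": [0,0,-0.7],"hand": 0.3},
  {"dr": [0,0,0],"delta_pos": [0,0,-0.7],"hand": 0.3},
  {"dr": [0,0,0],"delta_pos": [0,0,-0.7],"hand": 0.3},
  {"dr": [0,0,0],"delta_pos": [0,0,-0.7],"hand": 0.3},
  {"dr": [0,0,0],"delta_pos": [0,0,-0.7],"hand": 0.3},
  {"dr": [0,0,0],"delta_pos": [0,0,-0.7],"hand": 0.3},
  {"dr": [0,0,0],"delta_pos": [0,0,-0.5],"hand": 0.3},
  {"dr": [0,0,0],"delta_pos": [0,0,0],"hand": 0.3},
])

```text
time_s: 7.55
eef_pos: [476.6, 191.8, 291.8]
ee_rot: [0.001, 0.701, 0.713, 0.002]
force: [-0.6, 0.1, -1.7]
grip_width: 0.475
```

```bash
python3 - <<'E'
from h import *
d=np.load("pics/top0.npy").astype(float);W=cloud("top",d);Z=W[...,2]
Zf=cv2.medianBlur(Z.astype(np.float32),3)
m=np.zeros(Z.shape,bool);m[195:250,262:350]=1
t=m&(Zf>31)&(Zf<50)
t=cv2.morphologyEx(t.astype(np.uint8),cv2.MORPH_OPEN,np.ones((5,5)))>0
# fit in metric plane z=38: rays
c=get_calibration("top");K=c["camera_matrix"];T=np.array(c["T"])
def plane(u,v,z):
    r=T[:3,:3]@np.array([(u-K[0,2])/K[0,0],(v-K[1,2])/K[1,1],1]);s=(z-T[2,3])/r[2];return (T[:3,3]+s*r)[:2]
cn,_=cv2.findContours(t.astype(np.uint8),cv2.RETR_EXTERNAL,cv2.CHAIN_APPROX_NONE)
cc=max(cn,key=cv2.contourArea)[:,0]
q=np.array([plane(u,v,38) for u,v in cc],np.float32);print("outer",cv2.minAreaRect(q))
# dark cutout by colour
p=cv2.imread("pics/top0.png");g=cv2.cvtColor(p,cv2.COLOR_BGR2GRAY)
k=(g<60);k[:210]=0;k[233:]=0;k[:,:275]=0;k[:,337:]=0
print(k.sum())
pts=[]
for u in range(276,337):
    i=np.where(k[:,u])[0]
    if len(i)>3:
        a=plane(u,i[0]-.5,38);b=plane(u,i[-1]+.5,38);pts.append([u,(a[1]+b[1])/2,b[0],a[0]])
pts=np.array(pts);print(pts[::4].round(1))
for n in("meter","case"):
    for o in outline_of("top",n)[:3]: print(n,o["score"],o["bbox"])
E
python3 go.py 478.2 -250 300 0; python3 look.py w3
```

```text
outer ((492.98638916015625, -150.2013702392578), (217.03341674804688, 132.98374938964844), 89.87105560302734)
711
[[ 279.   -73.7  473.5  516.9]
 [ 283.   -85.2  473.8  517.2]
 [ 287.   -96.7  474.   514.5]
 [ 291.  -108.2  474.3  514.7]
 [ 295.  -119.7  474.5  517.9]
 [ 299.  -131.2  474.7  515.2]
 [ 303.  -142.7  475.   515.5]
 [ 307.  -154.3  472.4  518.6]
 [ 311.  -165.8  478.3  513. ]
 [ 315.  -177.3  478.6  510.4]
 [ 319.  -188.8  481.7  507.7]
 [ 323.  -200.3  482.   510.9]
 [ 327.  -211.8  482.2  508.2]
 [ 331.  -223.3  479.6  511.4]]
meter 0.98 [121.4, 241.3, 145.9, 297.6]
meter 0.79 [141.5, 143.4, 188.8, 175.3]
meter 0.68 [166.5, 220.1, 218.7, 232.6]
case 0.71 [264.4, 154.0, 344.7, 251.4]
dr [-0.001  0.001  0.099] dpos now-axes [-8.833 -0.107 -0.21 ] dpos target-axes [-8.834  0.046 -0.212]
7.65 [475.89527787 191.68298271 289.40035862] [[-0.0173, 0.9998, -0.0002], [0.9998, 0.0173, -0.0002], [-0.0002, -0.0002, -1.0]] [ 0.4 -0.9 -2. ] 0.4753440826864671
```

View pics/w3.png

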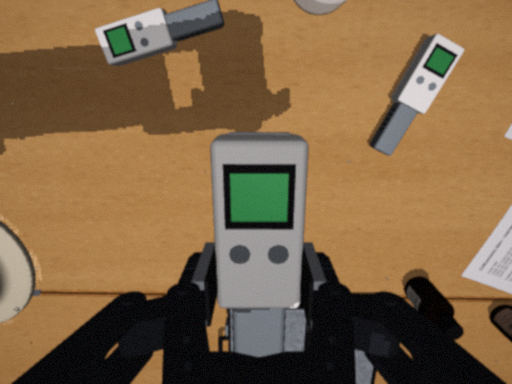

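Call:
servo_tool([
  {"dr": [0,0,0.1],"delta_pos": [-0.3,0,-0.1],"hand": 0.3},
  {"dr": [0,0,0],"delta_pos": [-0.7,0.04,-0.05],"hand": 0.3},
  {"dr": [0,0,0],"delta_pos": [-0.9,0.04,0],"hand": 0.3},
  {"dr": [0,0,0],"delta_pos": [-0.9,0.04,0],"hand": 0.3},
  {"dr": [0,0,0],"delta_pos": [-0.9,0.04,0],"hand": 0.3},
  {"dr": [0,0,0],"delta_pos": [-0.9,0.04,0],"hand": 0.3},
  {"dr": [0,0,0],"delta_pos": [-0.9,0.04,0],"hand": 0.3},
  {"dr": [0,0,0],"delta_pos": [-0.9,0.04,0],"hand": 0.3},
  {"dr": [0,0,0],"delta_pos": [-0.9,0.04,0],"hand": 0.3},
  {"dr": [0,0,0],"delta_pos": [-0.9,0.04,0],"hand": 0.3},
  {"dr": [0,0,0],"delta_pos": [-0.5,0.04,0],"hand": 0.3},
  {"dr": [0,0,0],"delta_pos": [0,0,0],"hand": 0.3},
  {"dr": [0,0,0],"delta_pos": [0,0,0],"hand": 0.3},
])

```text
time_s: 9.32
eef_pos: [487.0, -265.7, 289.4]
ee_rot: [-0.007, 0.712, 0.702, -0.005]
force: [0.8, 0.2, -0.6]
grip_width: 0.473
```

```bash
python3 look.py w4
```

```text
9.325 [ 487.01915007 -265.71908001  289.35241066] [[0.0134, 0.9998, -0.0166], [0.9999, -0.0134, 0.0034], [0.0032, -0.0167, -0.9999]] [ 0.8  0.2 -0.6] 0.4731461263859429
```

View pics/w4.png

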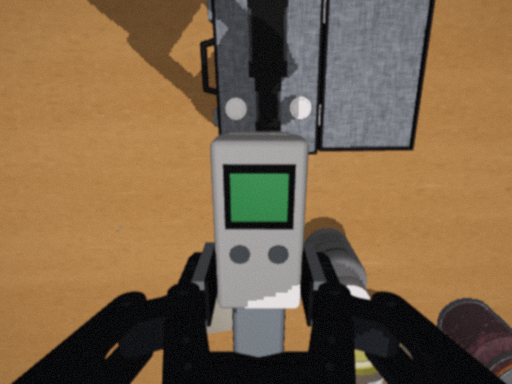

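```bash
cat > mc.py <<'E'
from h import *
f=np.load("pics/w4.npz");p=f["p"];c=dict(camera_matrix=f["K"],T=f["T"]);K=f["K"];T=f["T"]
W=cloud("w",f["d"].astype(float),c);Z=W[...,2]
def plane(u,v,z):
    r=T[:3,:3]@np.array([(u-K[0,2])/K[0,0],(v-K[1,2])/K[1,1],1]);s=(z-T[2,3])/r[2];return (T[:3,3]+s*r)[:2]
g=cv2.cvtColor(p,cv2.COLOR_RGB2GRAY)
for (a,b) in((220,250),(288,316)):
    k=np.zeros(g.shape,bool);k[92:124,a:b]=1;k&=g>165
    v,u=np.where(k);print("cap",k.sum(),u.mean(),v.mean(),plane(u.mean(),v.mean(),44),np.median(Z[k]))
print("foam z",np.median(Z[10:90,225:245]),"bed z",np.median(Z[10:60,262:274]),"table",np.median(Z[250:300,40:150]))
Zf=cv2.medianBlur(Z.astype(np.float32),3)
for v in list(range(2,150,6)):
    i=np.where(Zf[v,240:300]<32)[0]+240; i=i[np.abs(i-265)<25]
    j=np.where((Zf[v,200:330]>31))[0]+200
    gi=np.where(g[v,245:292]<40)[0]+245
    if len(i) and len(gi): 
        print(v,"depth",[plane(x,v,38).round(1).tolist() for x in (i[0]-.5,i[-1]+.5)],"dark",gi[0],gi[-1],"outer",W[v,j[0]].round(0),W[v,j[-1]].round(0))
# front outer edge
for u in (222,226,300,310): 
    j=np.where(Zf[130:170,u]>31)[0]+130
    if len(j):print(u,j[-1],plane(u,j[-1]+.5,38))
cv2.imwrite("pics/w4z.png",cv2.resize(p[0:160,195:335,::-1],None,fx=4,fy=4,interpolation=cv2.INTER_NEAREST)[:600])
E
python3 mc.py
```

```text
cap 211 235.11374407582937 107.52132701421802 [ 454.56713384 -199.6665356 ] 44.23822832311703
cap 299 302.12040133779266 107.38127090301003 [ 536.97749818 -200.56728346] 43.83144459105222
foam z 38.28203935073654 bed z 20.322545910367552 table 0.218559653908585
2 depth [[471.3, -85.3], [517.6, -86.1]] dark 248 286 outer [426. -84.  36.] [558. -87.  38.]
8 depth [[473.4, -91.3], [515.4, -92.0]] dark 251 284 outer [427. -90.  37.] [558. -93.  39.]
14 depth [[474.4, -97.3], [515.5, -98.0]] dark 251 284 outer [427. -96.  36.] [558. -99.  38.]
20 depth [[474.2, -103.4], [514.5, -104.0]] dark 250 283 outer [ 427. -102.   35.] [ 559. -105.   37.]
26 depth [[475.3, -109.5], [514.5, -110.2]] dark 250 283 outer [ 432. -109.   39.] [ 558. -111.   38.]
32 depth [[474.0, -115.7], [514.6, -116.4]] dark 250 283 outer [ 431. -115.   38.] [ 558. -117.   38.]
38 depth [[473.8, -122.0], [514.7, -122.6]] dark 250 284 outer [ 431. -121.   38.] [ 558. -123.   38.]
44 depth [[474.9, -128.3], [514.8, -129.0]] dark 250 283 outer [ 432. -128.   37.] [ 557. -130.   39.]
50 depth [[473.5, -134.7], [514.9, -135.
[... 858 characters left out ...]
.   39.] [ 558. -190.   38.]
104 depth [[480.9, -196.0], [508.2, -196.4]] dark 257 278 outer [ 432. -195.   38.] [ 558. -197.   38.]
110 depth [[480.7, -203.2], [508.3, -203.6]] dark 258 277 outer [ 427. -203.   38.] [ 558. -204.   39.]
116 depth [[481.9, -210.5], [508.4, -210.9]] dark 258 278 outer [ 427. -210.   38.] [ 558. -211.   38.]
122 depth [[479.3, -217.9], [510.9, -218.3]] dark 256 280 outer [ 426. -217.   36.] [ 558. -219.   38.]
128 depth [[479.1, -225.3], [511.0, -225.7]] dark 256 279 outer [ 431. -225.   37.] [ 559. -226.   38.]
222 169 [ 433.4933954  -279.16452754]
226 169 [ 438.84340738 -279.21649561]
300 169 [ 537.401906   -280.17385703]
310 154 [ 549.86213715 -260.19510234]
```

View pics/w4z.png

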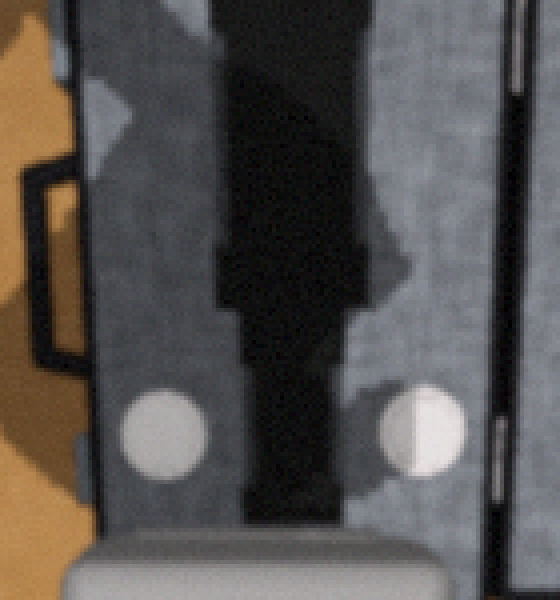

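```bash
cat > held.py <<'E'
from h import *
import sys
n=sys.argv[1];f=np.load(f"pics/{n}.npz");c=dict(camera_matrix=f["K"],T=f["T"])
W=cloud("w",f["d"].astype(float),c)
e=np.array([float(a) for a in sys.argv[2:5]]);M=np.array(eval(sys.argv[5]))
L=(W-e)@M   # tool frame
for v in range(126,310,8):
    i=np.array([u for u in range(200,320) if -60<L[v,u,2]<15 and abs(L[v,u,1])<26])
    if len(i): print(v,len(i),L[v,i].mean(0).round(1),L[v,i[0],1].round(1),L[v,i[-1],1].round(1))
E
python3 held.py w4 487.02 -265.72 289.35 "[[0.0134, 0.9998, -0.0166], [0.9999, -0.0134, 0.0034], [0.0032, -0.0167, -0.9999]]"
```

```text
134 76 [62.6 -0.6  3.4] -18.5 17.3
142 95 [ 61.7  -0.4 -15.9] -20.0 19.4
150 97 [ 58.5  -0.3 -16.8] -21.2 20.5
158 96 [ 55.2  -0.4 -16.8] -20.8 20.1
166 97 [ 51.8  -0.4 -17.2] -21.3 20.3
174 96 [ 48.3  -0.6 -17.2] -21.3 20.0
182 95 [ 44.8  -0.4 -17.3] -21.1 20.1
190 94 [ 41.2  -0.6 -17.3] -21.2 19.9
198 93 [ 37.6  -0.4 -17.4] -20.9 20.2
206 91 [ 33.8  -0.3 -17.3] -21.1 20.4
214 92 [ 30.   -0.6 -17.3] -21.4 20.1
222 90 [ 26.1  -0.4 -17.2] -21.0 20.4
230 90 [ 22.   -0.6 -16.8] -21.2 19.8
238 90 [ 17.9  -0.6 -16.8] -21.4 20.2
246 105 [ 13.2  -0.  -15.7] -25.7 25.7
254 110 [  9.9  -0.1 -17.3] -25.6 25.7
262 118 [  6.6   0.2 -19. ] -25.7 25.9
270 120 [  3.4  -0.2 -20.5] -25.4 24.9
278 120 [ -0.1  -0.2 -21.7] -24.4 23.8
286 120 [ -4.2  -0.3 -22.2] -23.9 22.5
294 119 [ -8.1  -0.3 -22.8] -22.1 21.5
302 115 [-12.   -0.3 -23.6] -21.3 20.5
```

```bash
python3 go.py 495.2 -137.8 120 0.1
```

```text
dr [-0.096 -0.018 -0.085] dpos now-axes [2.547 0.186 3.392] dpos target-axes [2.555 0.167 3.387]
```

Call:
servo_tool([
  {"dr": [-0.096,-0.018,-0.085],"delta_pos": [0.4,0,0],"hand": 0.3},
  {"dr": [0,0,0],"delta_pos": [0.75,0.05,0],"hand": 0.3},
  {"dr": [0,0,0],"delta_pos": [0.75,0.05,0.2],"hand": 0.3},
  {"dr": [0,0,0],"delta_pos": [0.5,0.05,0.6],"hand": 0.3},
  {"dr": [0,0,0],"delta_pos": [0,0,0.8],"hand": 0.3},
  {"dr": [0,0,0],"delta_pos": [0,0,0.8],"hand": 0.3},
  {"dr": [0,0,0],"delta_pos": [0,0,0.6],"hand": 0.3},
  {"dr": [0,0,0],"delta_pos": [0,0,0.1],"hand": 0.3},
  {"dr": [0,0,0],"delta_pos": [0,0,0],"hand": 0.3},
])

```text
time_s: 10.5
eef_pos: [494.4, -134.6, 133.6]
ee_rot: [0.003, 0.703, 0.711, 0.001]
force: [-0.0, -0.3, -1.2]
grip_width: 0.471
```

```bash
python3 go.py 495.2 -137.8 70 0.1; python3 look.py w5
```

```text
dr [0.032 0.012 0.056] dpos now-axes [-0.061  0.007  1.272] dpos target-axes [-0.064  0.015  1.271]
10.5 [ 494.44501521 -134.62524224  133.57457828] [[-0.0116, 0.9999, 0.0056], [0.9999, 0.0116, -0.002], [-0.0021, 0.0056, -1.0]] [-0.  -0.3 -1.2] 0.4707820072540841
```

View pics/w5.png

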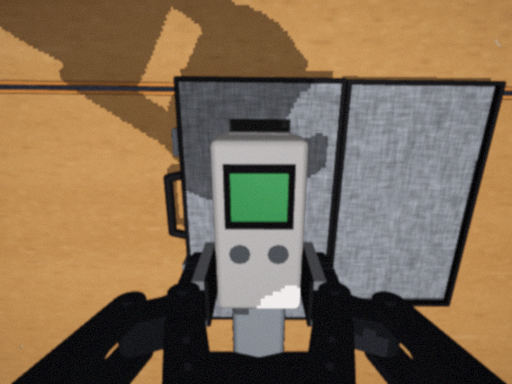

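```bash
python3 - <<'E'
from h import *
f=np.load("pics/w5.npz");p=f["p"];K=f["K"];T=f["T"]
def plane(u,v,z):
    r=T[:3,:3]@np.array([(u-K[0,2])/K[0,0],(v-K[1,2])/K[1,1],1]);s=(z-T[2,3])/r[2];return (T[:3,3]+s*r)[:2].round(1)
g=cv2.cvtColor(p,cv2.COLOR_RGB2GRAY)
for v in(124,127): 
    i=np.where(g[v,215:305]<40)[0]+215;print(v,i[0],i[-1],plane(i[0]-.5,v,38),plane(i[-1]+.5,v,38))
for u in (240,260,280):
    print(u,g[112:126,u],)
for v in (118,119,120): print(plane(260,v-.5,38))
for u in (200,260,310):
    print([ (v,plane(u,v,38)) for v in (76,82)])
E
```

```text
124 231 288 [472.3 -76.2] [516.8 -75.7]
127 231 288 [472.2 -78.5] [516.9 -78. ]
240 [84 80 80 88 87 81 70 38 13 20 12 18 15 21]
260 [87 92 89 90 95 94 83 52 21 15 16 14 15 11]
280 [84 82 83 83 81 87 76 50 30 22 16 21 15 16]
[494.9 -71.1]
[494.9 -71.9]
[494.9 -72.6]
[(76, array([450.6, -42.1])), (82, array([450.4, -46.2]))]
[(76, array([494.5, -41.6])), (82, array([494.5, -45.7]))]
[(76, array([531.1, -41.2])), (82, array([531.4, -45.3]))]
```

Call:
servo_tool([
  {"dr": [0.032,0.012,0.056],"delta_pos": [-0.065,0.01,0.2],"hand": 0.3},
  {"dr": [0,0,0],"delta_pos": [0,0,0.4],"hand": 0.3},
  {"dr": [0,0,0],"delta_pos": [0,0,0.4],"hand": 0.3},
  {"dr": [0,0,0],"delta_pos": [0,0,0.2],"hand": 0.3},
  {"dr": [0,0,0],"delta_pos": [0,0,0],"hand": 0.3},
])

```text
time_s: 11.18
eef_pos: [497.2, -139.8, 74.5]
ee_rot: [0.003, 0.707, 0.707, 0.001]
force: [-0.5, 0.3, -0.4]
grip_width: 0.477
```

```bash
python3 go.py 495.1 -138.1 56 0.1
```

```text
dr [ 0.033  0.019 -0.012] dpos now-axes [ 0.036 -0.045  0.371] dpos target-axes [ 0.034 -0.042  0.371]
```

Call:
servo_tool([
  {"dr": [0.033,0.019,-0.012],"delta_pos": [0.035,-0.043,0.1],"hand": 0.3},
  {"dr": [0,0,0],"delta_pos": [0,0,0.15],"hand": 0.3},
  {"dr": [0,0,0],"delta_pos": [0,0,0.1],"hand": 0.3},
  {"dr": [0,0,0],"delta_pos": [0,0,0],"hand": 0.3},
])

```text
time_s: 11.68
eef_pos: [495.7, -138.4, 57.2]
ee_rot: [0.001, 0.707, 0.708, 0.0]
force: [0.3, -0.4, -0.5]
grip_width: 0.478
```

```bash
python3 go.py 495.1 -138.1 43 0.1
```

```text
dr [ 0.01   0.005 -0.   ] dpos now-axes [ 0.006 -0.011  0.283] dpos target-axes [ 0.006 -0.011  0.283]
```

Call:
servo_tool([
  {"dr": [0.01,0.005,0],"delta_pos": [0.006,-0.012,0.08],"hand": 0.3},
  {"dr": [0,0,0],"delta_pos": [0,0,0.08],"hand": 0.3},
  {"dr": [0,0,0],"delta_pos": [0,0,0.08],"hand": 0.3},
  {"dr": [0,0,0],"delta_pos": [0,0,0.03],"hand": 0.3},
  {"dr": [0,0,0],"delta_pos": [0,0,0],"hand": 0.3},
])

```text
time_s: 12.3
eef_pos: [495.2, -138.1, 42.9]
ee_rot: [0.0, 0.706, 0.708, -0.0]
force: [0.5, 0.1, -0.9]
grip_width: 0.475
```

```bash
python3 go.py 495.1 -138.1 40 0.1
```

```text
dr [ 0.001  0.001 -0.   ] dpos now-axes [ 0.001 -0.002  0.058] dpos target-axes [ 0.001 -0.002  0.058]
```

Call:
servo_tool([
  {"dr": [0,0,0],"delta_pos": [0,0,0.04],"hand": 0.3},
  {"dr": [0,0,0],"delta_pos": [0,0,0.03],"hand": 0.3},
  {"dr": [0,0,0],"delta_pos": [0,0,0.02],"hand": 0.3},
])

```text
time_s: 12.68
eef_pos: [495.8, -138.4, 39.8]
ee_rot: [0.001, 0.706, 0.708, 0.0]
force: [-2.7, 2.1, 9.7]
grip_width: 0.473
```

```bash
python3 look.py w6
```

```text
12.675 [ 495.75663323 -138.3795018    39.79046449] [[-0.0024, 1.0, 0.0017], [1.0, 0.0024, -0.0012], [-0.0012, 0.0017, -1.0]] [-2.7  2.1  9.7] 0.47286642172090027
```

View pics/w6.png

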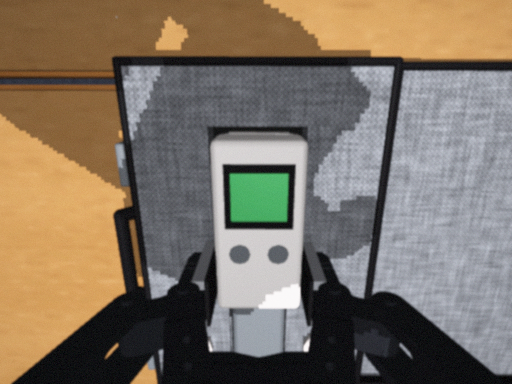

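Call:
servo_tool([
  {"dr": [0,0,0],"delta_pos": [0,0,0],"hand": 0.65},
  {"dr": [0,0,0],"delta_pos": [0,0,0],"hand": 0.65},
  {"dr": [0,0,0],"delta_pos": [0,0,-0.3],"hand": 0.65},
  {"dr": [0,0,0],"delta_pos": [0,0,-0.6],"hand": 0.65},
  {"dr": [0,0,0],"delta_pos": [0,0,-0.4],"hand": 0.3},
  {"dr": [0,0,0],"delta_pos": [0,0,0],"hand": 0},
  {"dr": [0,0,0],"delta_pos": [0,0,0],"hand": 0},
  {"dr": [0,0,0],"delta_pos": [0,0,0],"hand": 0},
  {"dr": [0,0,0],"delta_pos": [0,0,0],"hand": 0},
])

```text
time_s: 13.85
eef_pos: [495.5, -138.2, 107.9]
ee_rot: [0.001, 0.706, 0.708, 0.0]
force: [-0.5, -0.4, 0.1]
grip_width: 0.004
```

```bash
python3 look.py w7;python3 go.py 494.7 -142 62 0.1
```

```text
13.85 [ 495.47494949 -138.19879044  107.90091834] [[-0.0022, 1.0, 0.0018], [1.0, 0.0022, -0.0011], [-0.0011, 0.0018, -1.0]] [-0.5 -0.4  0.1] 0.004048358114558798
dr [0.01  0.006 0.002] dpos now-axes [-0.075 -0.017  0.918] dpos target-axes [-0.076 -0.016  0.918]
```

View pics/w7.png

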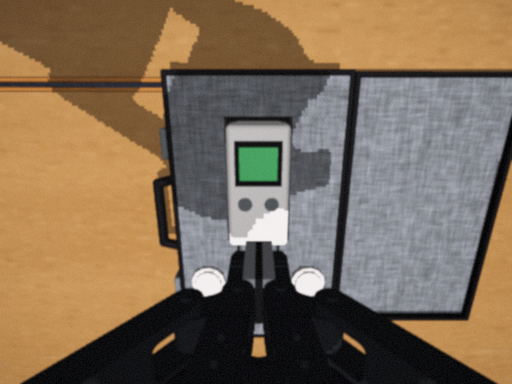

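Call:
servo_tool([
  {"dr": [0.01,0.006,0],"delta_pos": [-0.075,-0.016,0.3],"hand": 0},
  {"dr": [0,0,0],"delta_pos": [0,0,0.35],"hand": 0},
  {"dr": [0,0,0],"delta_pos": [0,0,0.2],"hand": 0},
  {"dr": [0,0,0],"delta_pos": [0,0,0.05],"hand": 0},
  {"dr": [0,0,0],"delta_pos": [0,0,0],"hand": 0},
])

```text
time_s: 14.52
eef_pos: [493.9, -142.4, 58.7]
ee_rot: [-0.001, 0.706, 0.708, -0.0]
force: [0.9, 0.4, 0.3]
grip_width: -0.002
```

```bash
python3 go.py 494.7 -142 50 0.1
```

```text
dr [-0.014 -0.007  0.001] dpos now-axes [0.008 0.017 0.173] dpos target-axes [0.008 0.017 0.173]
```

Call:
servo_tool([
  {"dr": [-0.014,-0.007,0],"delta_pos": [0.008,0.016,0.04],"hand": 0},
  {"dr": [0,0,0],"delta_pos": [0,0,0.04],"hand": 0},
  {"dr": [0,0,0],"delta_pos": [0,0,0.04],"hand": 0},
])

```text
time_s: 14.9
eef_pos: [496.0, -142.4, 55.4]
ee_rot: [0.002, 0.706, 0.708, 0.001]
force: [-5.5, 2.0, 13.3]
grip_width: 0.001
```

Call:
servo_tool([
  {"dr": [0.02,0.01,0],"delta_pos": [0,-0.02,0.06],"hand": 0},
  {"dr": [0,0,0],"delta_pos": [0,0,0.05],"hand": 0},
  {"dr": [0,0,0],"delta_pos": [0,0,0.05],"hand": 0},
])

```text
time_s: 15.28
eef_pos: [496.0, -142.7, 50.7]
ee_rot: [0.002, 0.706, 0.708, 0.0]
force: [-3.1, 1.4, 8.0]
grip_width: -0.001
```

```bash
python3 go.py 494.7 -142 50 0.1
```

```text
dr [0.021 0.014 0.007] dpos now-axes [ 0.014 -0.026  0.013] dpos target-axes [ 0.014 -0.026  0.013]
```

Call:
servo_tool([
  {"dr": [0.02,0.014,0],"delta_pos": [0.01,-0.02,0.05],"hand": 0},
  {"dr": [0,0,0],"delta_pos": [0,0,0.04],"hand": 0},
])

```text
time_s: 15.52
eef_pos: [495.8, -142.8, 50.0]
ee_rot: [0.002, 0.706, 0.708, 0.0]
force: [-11.6, 5.0, 24.9]
grip_width: -0.001
```

Call:
servo_tool([
  {"dr": [0,0,0],"delta_pos": [0,0,-0.3],"hand": 0},
  {"dr": [0,0,0],"delta_pos": [0,0,-0.5],"hand": 0},
  {"dr": [0,0,0],"delta_pos": [-0.6,0,-0.5],"hand": 0},
  {"dr": [0,0,0],"delta_pos": [-0.9,0,-0.3],"hand": 0},
  {"dr": [0,0,0],"delta_pos": [-0.9,0,0],"hand": 0},
  {"dr": [0,0,0],"delta_pos": [-0.2,0,0],"hand": 0},
  {"dr": [0,0,0],"delta_pos": [0,0,0],"hand": 0},
  {"dr": [0,0,0],"delta_pos": [0,0,0],"hand": 0},
])

```text
time_s: 16.52
eef_pos: [497.0, -274.4, 135.2]
ee_rot: [0.004, 0.705, 0.71, 0.0]
force: [0.7, 0.1, 0.4]
grip_width: -0.002
```

```bash
python3 look.py w8;python3 go.py 494.7 -190 70 0.1; cat > lev.py <<'E'
from h import *
import sys
f=np.load(f"pics/{sys.argv[1]}.npz");W=cloud("w",f["d"].astype(float),dict(camera_matrix=f["K"],T=f["T"]))
X,Y,Z=W[...,0],W[...,1],W[...,2]
for y in range(-75,76,10):
    a=-150.4+y
    m=(abs(Y-a)<5)&(abs(X-494.6)<10)&(Z<75);n=(abs(Y-a)<5)&((abs(X-462)<8)|(abs(X-535)<8))&(Z<75)
    if m.sum()>5:print(y,m.sum(),"top",np.median(Z[m]).round(1),"foam",np.median(Z[n]).round(1))
m=(Z>44)&(Z<70)&(abs(X-494.6)<30)&(Y>-160)&(Y<-60);print("head x",np.percentile(X[m],[1,99]),"y max",np.percentile(Y[m],99.5))
E
python3 lev.py w8
```

```text
16.525 [ 496.98981046 -274.38689378  135.20220839] [[-0.0069, 1.0, 0.0061], [1.0, 0.0069, -0.0047], [-0.0047, 0.0061, -1.0]] [0.7 0.1 0.4] -0.0016827203689650221
dr [0.035 0.027 0.031] dpos now-axes [ 1.692 -0.042  1.296] dpos target-axes [ 1.686 -0.044  1.304]
-75 303 top 45.5 foam 38.3
-65 358 top 46.4 foam 38.6
-55 379 top 46.4 foam 44.0
-45 404 top 46.3 foam 43.9
-35 417 top 46.3 foam 38.5
-25 436 top 46.2 foam 38.4
-15 489 top 46.4 foam 38.3
-5 504 top 50.3 foam 38.3
5 514 top 50.3 foam 38.3
15 247 top 50.4 foam 38.4
head x [474.12711976 515.06248518] y max -136.04100273962723
```

View pics/w8.png

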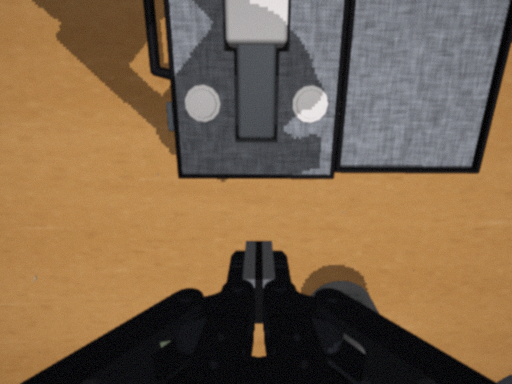

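Call:
servo_tool([
  {"dr": [0,0,0],"delta_pos": [0,0,-0.8],"hand": 0},
  {"dr": [0,0,0],"delta_pos": [0,0,-0.9],"hand": 0},
  {"dr": [0,0,0],"delta_pos": [0.2,0,-0.9],"hand": 0},
  {"dr": [0,0,0],"delta_pos": [0,0,-0.5],"hand": 0},
  {"dr": [0,0,0],"delta_pos": [0,0,0],"hand": 0},
  {"dr": [0,0,0],"delta_pos": [0,0,0],"hand": 0},
])

```text
time_s: 17.32
eef_pos: [496.3, -257.3, 292.8]
ee_rot: [0.001, 0.702, 0.712, 0.001]
force: [0.1, -0.0, -1.1]
grip_width: 0.001
```

```bash
python3 look.py w9; python3 lev.py w9; python3 - <<'E'
from h import *
p,d=capture("side"); cv2.imwrite("pics/side9.png",p[:,:,::-1])
p,d=capture("top"); cv2.imwrite("pics/top9.png",p[:,:,::-1])
E
```

```text
17.325 [ 496.31935778 -257.29798526  292.77338486] [[-0.0137, 0.9999, 0.0029], [0.9999, 0.0137, -0.0011], [-0.0012, 0.0029, -1.0]] [ 0.1 -0.  -1.1] 0.0014181463422835892
-75 108 top 45.1 foam 38.3
-65 128 top 46.3 foam 38.6
-55 141 top 46.5 foam 44.0
-45 131 top 46.4 foam 43.8
-35 138 top 46.5 foam 38.6
-25 139 top 46.5 foam 38.3
-15 152 top 46.5 foam 38.4
-5 153 top 50.3 foam 38.4
5 159 top 50.4 foam 38.3
15 162 top 50.3 foam 38.3
25 170 top 50.7 foam 38.5
35 177 top 50.6 foam 38.3
45 179 top 51.0 foam 38.4
55 184 top 51.1 foam 38.3
65 182 top 50.6 foam 38.3
75 38 top 50.1 foam 38.4
head x [474.60671476 515.14575298] y max -78.49062178630938
```

View pics/w9.png

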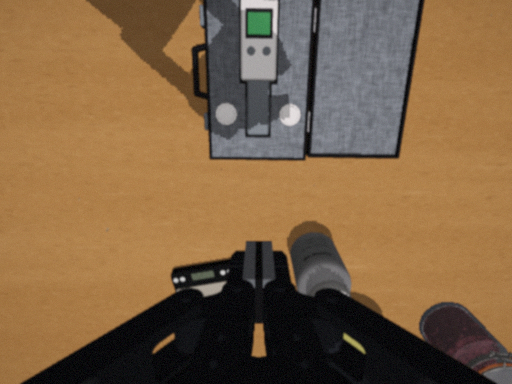

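View pics/side9.png

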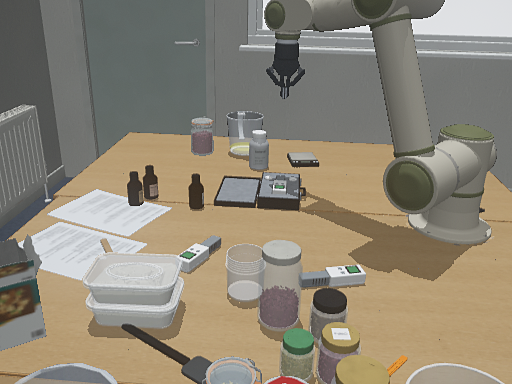

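View pics/top9.png

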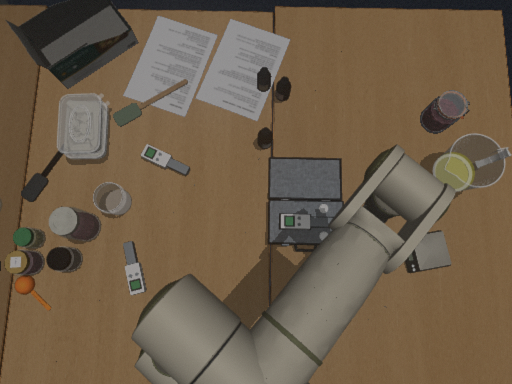

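The far head end reads about 0.5 mm high; I'll press on it to be sure.

```bash
python3 go.py 494.7 -108 75 0.1
```

```text
dr [0.016 0.006 0.066] dpos now-axes [ 2.999e+00 -4.000e-03  4.354e+00] dpos target-axes [ 2.993 -0.027  4.357]
```

Call:
servo_tool([
  {"dr": [0.016,0.006,0.066],"delta_pos": [0.5,0,0],"hand": 0},
  {"dr": [0,0,0],"delta_pos": [0.85,-0.01,0.2],"hand": 0},
  {"dr": [0,0,0],"delta_pos": [0.85,-0.01,0.5],"hand": 0},
  {"dr": [0,0,0],"delta_pos": [0.65,-0.01,0.7],"hand": 0},
  {"dr": [0,0,0],"delta_pos": [0.1,0,0.8],"hand": 0},
  {"dr": [0,0,0],"delta_pos": [0,0,0.8],"hand": 0},
  {"dr": [0,0,0],"delta_pos": [0,0,0.8],"hand": 0},
  {"dr": [0,0,0],"delta_pos": [0,0,0.3],"hand": 0},
  {"dr": [0,0,0],"delta_pos": [0,0,0],"hand": 0},
])

```text
time_s: 18.6
eef_pos: [490.3, -104.1, 75.1]
ee_rot: [-0.005, 0.707, 0.707, -0.002]
force: [0.7, 0.0, 0.7]
grip_width: 0.0
```

```bash
python3 go.py 494.7 -108 53 0.1
```

```text
dr [-0.054 -0.029 -0.011] dpos now-axes [-0.081  0.092  0.44 ] dpos target-axes [-0.079  0.088  0.442]
```

Call:
servo_tool([
  {"dr": [-0.054,-0.029,-0.011],"delta_pos": [-0.08,0.09,0.1],"hand": 0},
  {"dr": [0,0,0],"delta_pos": [0,0,0.2],"hand": 0},
  {"dr": [0,0,0],"delta_pos": [0,0,0.12],"hand": 0},
  {"dr": [0,0,0],"delta_pos": [0,0,0],"hand": 0},
])

```text
time_s: 19.1
eef_pos: [495.7, -108.8, 53.9]
ee_rot: [0.001, 0.706, 0.708, 0.0]
force: [-0.6, -0.0, -0.3]
grip_width: 0.004
```

```bash
python3 go.py 494.7 -108 50 0.1
```

```text
dr [0.016 0.008 0.   ] dpos now-axes [ 0.016 -0.02   0.078] dpos target-axes [ 0.015 -0.02   0.078]
```

Call:
servo_tool([
  {"dr": [0.016,0.008,0],"delta_pos": [0.01,-0.02,0.04],"hand": 0},
  {"dr": [0,0,0],"delta_pos": [0,0,0.04],"hand": 0},
  {"dr": [0,0,0],"delta_pos": [0,0,0.04],"hand": 0},
])

```text
time_s: 19.48
eef_pos: [495.1, -108.4, 49.9]
ee_rot: [0.001, 0.706, 0.708, 0.0]
force: [-12.3, 4.9, 36.2]
grip_width: -0.002
```

Call:
servo_tool([
  {"dr": [0,0,0],"delta_pos": [0,0,-0.2],"hand": 0},
  {"dr": [0,0,0],"delta_pos": [0,0,-0.3],"hand": 0},
  {"dr": [0,0,0],"delta_pos": [-0.5,0,0],"hand": 0},
  {"dr": [0,0,0],"delta_pos": [-0.5,0,0],"hand": 0},
  {"dr": [0,0,0],"delta_pos": [-0.5,0,0],"hand": 0},
  {"dr": [0,0,0],"delta_pos": [-0.1,0,0],"hand": 0},
  {"dr": [0,0,0],"delta_pos": [0,0,0],"hand": 0},
])

```text
time_s: 20.35
eef_pos: [496.3, -190.0, 79.7]
ee_rot: [0.002, 0.706, 0.708, 0.001]
force: [0.2, -0.1, -0.2]
grip_width: 0.002
```

```bash
python3 go.py 494.7 -192 50 0.1
```

```text
dr [0.026 0.014 0.009] dpos now-axes [-0.038 -0.034  0.594] dpos target-axes [-0.039 -0.031  0.594]
```

Call:
servo_tool([
  {"dr": [0.026,0.014,0.009],"delta_pos": [-0.038,-0.032,0.1],"hand": 0},
  {"dr": [0,0,0],"delta_pos": [0,0,0.25],"hand": 0},
  {"dr": [0,0,0],"delta_pos": [0,0,0.2],"hand": 0},
  {"dr": [0,0,0],"delta_pos": [0,0,0],"hand": 0},
])

```text
time_s: 20.85
eef_pos: [494.2, -189.7, 49.7]
ee_rot: [-0.001, 0.706, 0.708, -0.0]
force: [-0.1, -0.4, 0.5]
grip_width: -0.002
```

```bash
python3 go.py 494.7 -192 46 0.1
```

```text
dr [-0.011 -0.008  0.011] dpos now-axes [-0.045  0.009  0.074] dpos target-axes [-0.045  0.009  0.075]
```

Call:
servo_tool([
  {"dr": [0,0,0],"delta_pos": [0,0.01,0.04],"hand": 0},
  {"dr": [0,0,0],"delta_pos": [0,0,0.035],"hand": 0},
  {"dr": [0,0,0],"delta_pos": [0,0,0.025],"hand": 0},
])

```text
time_s: 21.22
eef_pos: [495.1, -189.8, 46.0]
ee_rot: [-0.001, 0.706, 0.709, -0.0]
force: [-8.2, 4.0, 22.1]
grip_width: -0.003
```

Both ends are home (49.9 and 46.0 under load). Retreat and check.

Call:
servo_tool([
  {"dr": [0,0,0],"delta_pos": [0,0,-0.3],"hand": 0},
  {"dr": [0,0,0],"delta_pos": [0,0,-0.6],"hand": 0},
  {"dr": [0,0,0],"delta_pos": [0,0,-0.9],"hand": 0},
  {"dr": [0,0,0],"delta_pos": [-0.5,0,-0.9],"hand": 0},
  {"dr": [0,0,0],"delta_pos": [-0.6,0,-0.9],"hand": 0},
  {"dr": [0,0,0],"delta_pos": [-0.2,0,-0.9],"hand": 0},
  {"dr": [0,0,0],"delta_pos": [0,0,-0.3],"hand": 0},
  {"dr": [0,0,0],"delta_pos": [0,0,0],"hand": 0},
  {"dr": [0,0,0],"delta_pos": [0,0,0],"hand": 0},
])

```text
time_s: 22.35
eef_pos: [495.0, -256.5, 298.8]
ee_rot: [0.002, 0.706, 0.709, 0.0]
force: [0.2, 0.7, -1.2]
grip_width: 0.002
```

```bash
python3 look.py w10; python3 lev.py w10
```

```text
22.35 [ 494.99967608 -256.50717423  298.83516411] [[-0.0042, 1.0, 0.0035], [1.0, 0.0042, -0.0032], [-0.0032, 0.0035, -1.0]] [ 0.2  0.7 -1.2] 0.002303287104721101
-75 105 top 45.7 foam 38.4
-65 120 top 46.2 foam 38.7
-55 120 top 46.4 foam 44.2
-45 118 top 46.4 foam 43.8
-35 132 top 46.3 foam 38.5
-25 153 top 46.3 foam 38.3
-15 153 top 46.5 foam 38.2
-5 153 top 50.2 foam 38.3
5 153 top 50.4 foam 38.3
15 153 top 50.5 foam 38.4
25 160 top 50.4 foam 38.3
35 162 top 50.6 foam 38.3
45 179 top 51.0 foam 38.4
55 179 top 51.0 foam 38.3
65 180 top 50.5 foam 38.4
75 70 top 49.6 foam 38.4
head x [474.16832157 515.00982146] y max -77.79933941744949
```

View pics/w10.png

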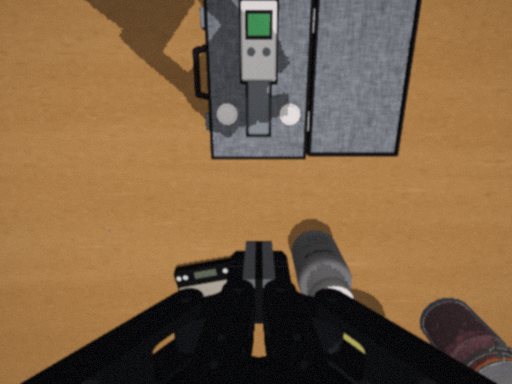

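```bash
python3 -c "
from rig import ticket
print(ticket.finish_job())"
```

```text
the job is handed in; nothing more can be done
None
```

The tester is in its cutout in the case, display up and head end to +y, pressed fully home and released. I handed the job in at about 22 s of the 56 s allowed.

I took the look-alike farthest to the robot's right and laid it on the foam pads. I then pushed it down with shut fingers on the head near mid-length, at the head centre and at the probe end.

**Height under load:** the fingertips stopped at 49.9 mm on the head and 46.0 mm on the probe end. The target heights are 50 and 46 mm.

**Height after letting go:** with the arm clear, depth readings gave about 50.2–50.6 mm along the head and 46.2–46.5 mm along the probe end. The depth camera reads about 0.3 mm high on the foam, so the tester is level.

**One reading that stood out:** about 51 mm at case y 45–55 mm. It did not change after I pressed the head again, so I take it to be the display window and not a raised end.

**Forces and bystanders:** the highest force I read, at the end of a move, was about 38 N on the wrist, while pushing on the head. In the side and top pictures, taken before the last two presses, the beaker and bottles stood where they started. The last wrist picture shows the aluminium bottle still standing.

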